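Zero the bar scale under the glass and hold the fine strainer over it

TASK

I am about to strain a drink into the tumbler standing on the dial scale, pouring by weight. First turn the scale's knurled bezel until its red zero mark stands right under the tip of the pointer, so that the empty glass reads zero, and let go of it. Then take the fine strainer by its wooden handle out of its white drip stand, carry it over to the scale without knocking the goblets and the can that stand in the way, and finish while still holding it: level and centred over the tumbler, its bowl about 15 mm above the rim, quite still, ready for me to pour through. Do not touch the tumbler with the strainer or the gripper, and leave the other things where they stand; nothing is put down at the end.

Things in the scene. Friction and masses are not known exactly. Their poses are not given: they have to be found in the camera images.
- scale: Mechanical dial scale, dark green, fixed, 240 (x) x 150 (y) mm; origin: centre of its underside; +x runs from dial to platter. Front half: console, top at z 62 mm, bezel at x -72, y 0 on a fixed collar (dia 58, top z 70). Rear: housing 36 mm high, round steel platter (dia 116, top z 50, sinks about 3 mm under the glass) at x +53. Weight turns the pointer clockwise, 0.005 rad per gram.
- bezel_grip (a point): Point on the vertical axis of the bezel, 86 mm above the worktop, at the height to grip it. The bezel is a knurled steel ring, outer diameter 66 mm, z 70 to 92 mm, with the white dial card recessed 7 mm in it (ring and card turn as one part). Take it across the outside from above; fingertips may go down to z 64 mm.
- bezel (a joint): Angle of bezel and dial card (rad), clockwise from above positive; at 0 the zero mark lies on the scale's +x side. Range -1 to 3.2; light friction (0.05 N m), stays where left. At the start the zero mark lies 0.45 to 1.45 rad anticlockwise of the pointer: turn the bezel clockwise by that angle.
- zero_mark (a point): The red zero mark on the dial card, at 25 mm from the bezel's axis, 87 mm above the worktop. It turns with the bezel. Fine graduations lie 0.131 rad (3.3 mm) apart.
- pointer_tip (a point): Tip of the thin black pointer that turns about the bezel's axis, 25 mm from it, 87 mm above the worktop, inside the recess. It is driven by the weight on the platter and not by the bezel. The scale reads zero when this point is at the zero mark.
- tumbler: Clear glass tumbler, 79 mm diameter at the rim, 90 mm high, 0.16 to 0.28 kg, standing loose on the platter (not always at its middle). Origin: centre of its underside; z up.
- tumbler_rim (a point): Centre of the tumbler's mouth, in the plane of its rim (90 mm above its underside).
- drip_stand: White ceramic cup, 80 mm diameter at the rim, 48 mm high, standing loose on the worktop, in which the strainer sits. Origin: centre of its underside.
- strainer: Fine wire-mesh strainer, 80 g. Origin: lowest point of its round bowl (40 mm deep, 63 mm dia), 8 mm above the worktop at the start; z up when level. Flat rim, dia 78, z 40 to 43 mm, rests on the stand. Straight wooden handle along its -x: x -56 to -128 mm, 14 mm wide (y), 12 high, centre at z 44.5. Wire ear to x +55. Centre of mass about 22 mm from the bowl's axis: grip firmly (20 N or more).
- strainer_handle (a point): Grip point of the strainer: middle of the wooden handle's cross-section at strainer x = -78 mm, y = 0, z = 44.5 mm.
- goblet_a: Grey glass goblet in the way, 69 mm diameter, 116 mm high, loose. Origin: centre of its underside.
- goblet_b: The other grey glass goblet, the same size. Origin: centre of its underside.
- tonic_can: Green drinks can in the way, 53 mm diameter, 134 mm high, loose. Origin: centre of its underside.
- shaker: Steel cocktail shaker, 69 mm diameter, 205 mm high, loose, to the left of the scale. Origin: centre of its underside.
- jigger: Brass double jigger, 41 mm diameter, 85 mm high, loose, to the left of the scale. Origin: centre of its underside.
There are look-alikes about, which are no part of the job. What is shaped like the strainer but blue is not meant.

How it is judged:
On the way, in this order (a step that is already met when the one before it is completed fails the run):
1. the scale reads zero under the empty glass and the bezel has been let go (distance between pointer_tip and zero_mark below 0.0032 m and contact force between the fingers and scale below 0.1 N and contact force between strainer and the fingers below 0.1 N), for 0.4 s.
2. the strainer is lifted clear of its drip stand (height (world z) of strainer above 0.07 m and contact force between strainer and drip_stand below 0.1 N and contact force between strainer and the fingers above 1 N), for 0.2 s.
At the end, for the whole second after the job is handed in: Strainer held by the gripper alone, level (0.15 rad), still, its bottom 5-28 mm above the tumbler's rim, within 12 mm of its centre; pointer within 3.2 mm of the zero mark; tumbler within 12 mm of its place, upright; drip stand upright on the worktop; the other things within 25 mm of their places (horizontal distance between strainer and tumbler_rim below 0.012 m and z of strainer in the frame of tumbler_rim between 0.005 and 0.028 m and angle between strainer's own z axis and vertical below 0.15 rad and linear speed of strainer below 0.02 m/s and contact force between strainer and the fingers above 1 N and contact force between strainer and tumbler below 0.1 N and contact force between strainer and scale below 0.1 N and contact force between strainer and drip_stand below 0.1 N and distance between pointer_tip and zero_mark below 0.0032 m and distance of tumbler from where it was at the start of the episode below 0.012 m and angle between tumbler's own z axis and vertical below 0.08 rad and z of tumbler in the frame of scale above 0.04 m and angle between drip_stand's own z axis and vertical below 0.1 rad and height (world z) of drip_stand below 0.01 m and distance of each of goblet_a, goblet_b, tonic_can, shaker, jigger from where it was at the start of the episode below 0.025 m); the arm keeps its last pose, push and grip.
It fails at once if the tumbler is touched by the strainer or by the robot (contact force between any of strainer, the arm, the fingers and tumbler above 0.5 N).
It fails at once if a goblet, the can, the shaker or the jigger is knocked or pushed away (distance of any of goblet_a, goblet_b, tonic_can, shaker, jigger from where it was at the start of the episode above 0.03 m).
It also fails if it takes over 67 s, if anything falls off the work surface, if the arm or the gripper's body presses on something with over 40 N, if the wrist force passes 120 N, or if a joint passes its speed limit or range.

ROBOT

A 7-joint arm with a two-finger parallel gripper is mounted at the origin on a cart in front of the work surface, level with it; the furniture and walls round the work are solid. World frame = base frame: x ahead of the robot, y to its left, z up, the work surface at z = 0. Lengths are in m, angles in rad, forces in N, time in s.
With the tool pointing down it reaches from about 0.4 to 0.85 m from the base axis. Payload 10.4 kg.
Tool frame: the origin (TCP) lies midway between the tips of the shut fingers; the grasp point (between the pads) lies 19 mm behind it; z points along the fingers, y is the line along which they close (so a half turn about z gives the same grasp; the last joint's range is limited). The gripper opens to 85 mm and grips with 20 to 120 N. Pads are 22 mm wide; open, the fingers measure 114 mm over their backs; the gripper's body (76 mm by 85 mm) begins 54 mm behind the grasp point. The pads swing forward as they close: fully open they stand 13 mm farther back than shut.
Start: joints at [-0.023, 0.332, -0.065, 1.46, 0.022, 1.35, -0.088], TCP at [0.625, 0, 0.231] pointing down, gripper open.
Joint ranges: [-2.6, 2.6], [-0.5, 2.12], [-1.47, 1.34], [0.16, 2.42], [-1.27, 4.41], [0.06, 2.06], [-2.6, 2.6]. Speed limits (rad/s): [2.22, 2.22, 2.79, 2.79, 3.14, 3.14, 3.14].

INTERFACE

Orientations are given as a rotation vector (axis times angle).
In Python, from plant import arm, camera, camera_model gives the robot as it stands. The module is installed in compiled form; this text tells all that it offers.
- The arm moves only by the tool arm_command, never from a script. Its argument "targets" is a list of rows, each a list of 7 numbers: the opening, from 0 (shut) to 1 (fully open), then the shift along the tool's x, y, z scaled (see below), then the turn, a rotation vector about the tool's x, y, z scaled (see below). In form: [[claw, dx, dy, dz, ax, ay, az], ...]. A call has 1 to 20 rows; each row is the pose to reach, as a shift and turn from the pose commanded when the call began, along the tool's axes at that moment; what a row does not reach only later rows make up. The controller multiplies each number of a shift by 300 mm and each number of a turn by 0.5 rad. A row lasts 1/8 s, in which the tool goes at most 62.5 mm and 10.7 degrees, less where a joint would pass 70% of its speed; a pose out of reach is approached as far as the arm can. A call with a number of a shift or a turn outside -1 to 1 is refused whole. A call with a gripper value outside its range is refused whole. The fingers move at their own pace and stop on an object; the grip force is fixed at half the most. Time passes only in rows, so rows that repeat a pose let the fingers close. It gives the time, the measured TCP pose, the force, the opening and the grip force at its end, in the units of the state.
- arm.observe(): the state, without advancing time (a new reading comes with each control period).
- camera(name): name is "scene" or "side" or "wrist"; returns the picture (384x512x3 uint8, red, green, blue); there is no depth.
- camera_model(name): a dict with "fx", "fy", "cx", "cy" (pixels), "k1" (the pictures are not rectified: a ray, as slopes to the right and down, at radius r is drawn at 1 + k1 r^2 times it, then the intrinsics apply), "extrinsics" (4x4, takes a point from world to camera coordinates). Camera axes: x right, y down, z forward; pixel columns grow to the right and rows downward; lengths in m; the calibration is good to about 2 mm. A picture is of the moment at which its call begins: read the wrist's pose just before it. camera_model takes no time and is no camera call; for the wrist camera it gives the pose at the moment of the call.
- arm.sign_off(): hands the job in; it is judged then, once.
The state is a dict: "time_s": time; "joint_pos": joint angles; "joint_vel": joint speeds; "tau": joint torques, N m; "eef_pos": TCP position; "tool_rot": TCP orientation; "contact_force": force on the tool from outside, world axes, zero at the start; "ft_torque": the same for the moment, N m; "gripper_width": finger opening in m; "gripper_force": force on a finger pad.
Only numpy, scipy, OpenCV 4.12 (cv2) and the standard library are available. Lean on these libraries where they do the work, as an engineer would, in place of code of your own. Each camera call takes 0.05 s, during which the arm holds its last target. There are 200 camera calls.

## Working session

There is one attempt and no reset: what is moved stays moved. The work goes in short steps, Python scripts to look and compute and a tool call to move; the robot and the scene stay as the last step left them, time stands still between calls to the robot, and variables do not carry over. Pictures are saved under pics/ and viewed, at most 13 in all, crops included, and the job is handed in when it is done.

Besides the shell and the picture viewer there is one more tool, called after "Call:" as name([rows], argument=value, ...), one row to a line, values as JSON. arm_command: Moves the arm, as the interface text tells. Shifts and turns lie within -1 to 1; 1 stands for 300 mm of shift or 0.5 rad of turn. Its arguments: {"type":"object","properties":{"targets":{"type":"array"}},"required":["targets"]}

```bash
mkdir -p pics
cat > h.py <<'E'
import numpy as np, cv2
from plant import arm, camera, camera_model
from scipy.spatial.transform import Rotation as R
def K(m): return np.array([[m['fx'],0,m['cx']],[0,m['fy'],m['cy']],[0,0,1.]]), np.array([m['k1'],0,0,0,0.])
def ray(m,uv):
    k,d=K(m); p=cv2.undistortPoints(np.array(uv,float).reshape(-1,1,2),k,d).reshape(-1,2)
    E=np.array(m['extrinsics']); r=np.c_[p,np.ones(len(p))]@E[:3,:3]
    return -E[:3,:3].T@E[:3,3], r
def onz(m,uv,z):
    c,r=ray(m,uv); return c+r*((z-c[2])/r[:,2:])
def proj(m,P):
    k,d=K(m); E=np.array(m['extrinsics']); return cv2.projectPoints(np.array(P,float).reshape(-1,1,3),cv2.Rodrigues(E[:3,:3])[0],E[:3,3],k,d)[0].reshape(-1,2)
def save(n,im): cv2.imwrite(f'pics/{n}.png',im[:,:,::-1])
E
python3 - <<'E'
from h import *
s=arm.observe(); print(s['eef_pos'],s['tool_rot'],s['gripper_width'],s['time_s'])
for n in ['scene','side','wrist']:
    m=camera_model(n); im=camera(n); save(n+'0',im); np.save(n+'0.npy',im)
    E=np.array(m['extrinsics']); print(n,m['fx'],m['k1'],-E[:3,:3].T@E[:3,3],E[2,:3])
a=[cv2.imread(f'pics/{n}0.png') for n in ['scene','side']]
E
```

```text
[ 6.24639831e-01 -5.72687046e-07  2.30538453e-01] [-2.22075041e+00 -2.22081111e+00  1.58730513e-03] 0.08535300266888739 0.0
scene 475.09012507444373 -0.13279863866510028 [-0.40277215 -1.1198219   1.2199725 ] [ 0.51988087  0.58881497 -0.61888675]
side 410.59472393118693 -0.03548362284153613 [0.13396115 1.42294283 0.92749174] [ 0.21889904 -0.86036991 -0.46026822]
wrist 335.47826898136 -0.06176535569029692 [0.62561177 0.08609831 0.37463388] [-4.87551201e-04 -3.28008240e-01 -9.44674736e-01]
```

View pics/scene0.png

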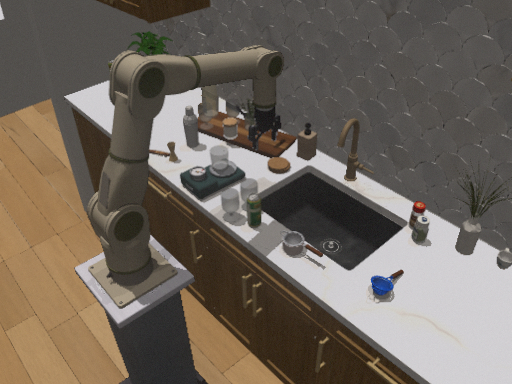

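View pics/side0.png

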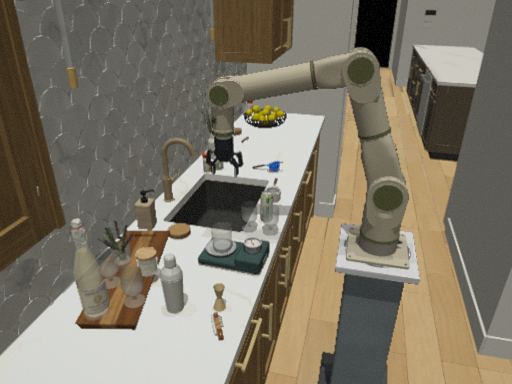

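View pics/wrist0.png

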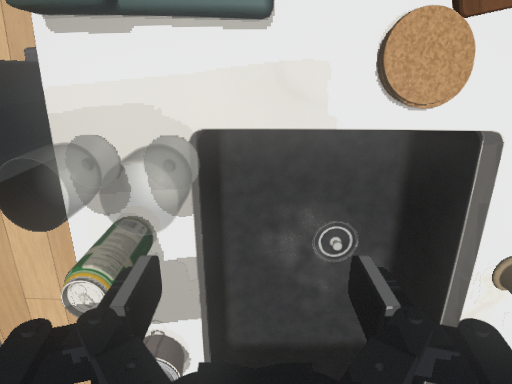

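The scene view shows the dial at about (198,172), the tumbler at (219,160), the strainer bowl at (293,241) with its handle to (322,253), the goblets at (231,203) and (249,192), and the can at (254,210). The blue strainer at (382,287) is the decoy. The wrist view shows the can and both goblets on the left, in front of the sink, with the scale at the top.

Run:
```python
from h import *
ms,mi=camera_model('scene'),camera_model('side')
for n,u,z in [('bezel',(198,172),.09),('tumbler rim',(219,153),.14),('strainer',(293,238),.05),('handle',(315,250),.052),('can top',(254,196),.134),('gobA',(231,193),.116),('gobB',(249,183),.116),('jig',(171,144),.085)]:
    print(n,onz(ms,[u],z).round(3))
for n,u,z in [('bezel',(252,244),.09),('tum',(222,228),.14),('str',(274,186),.05),('can',(266,193),.134),('shaker',(171,260),.205),('jig',(219,287),.085),('gob',(250,205),.116),('gob',(270,226),.116)]:
    print(n,onz(mi,[u],z).round(3))
a=cv2.resize(np.load('scene0.npy')[130:270,150:350],None,fx=4,fy=4,interpolation=cv2.INTER_CUBIC)
save('crop_scene',a)
```

```text
bezel [[0.45  0.205 0.09 ]]
tumbler rim [[0.554 0.194 0.14 ]]
strainer [[ 0.489 -0.297  0.05 ]]
handle [[ 0.5   -0.392  0.052]]
can top [[ 0.477 -0.106  0.134]]
gobA [[ 0.441 -0.018  0.116]]
gobB [[ 0.53  -0.017  0.116]]
jig [[0.492 0.466 0.085]]
bezel [[0.451 0.226 0.09 ]]
tum [[0.563 0.226 0.14 ]]
str [[ 0.49  -0.343  0.05 ]]
can [[ 0.475 -0.099  0.134]]
shaker [[0.616 0.532 0.205]]
jig [[0.491 0.476 0.085]]
gob [[ 0.522 -0.01   0.116]]
gob [[0.406 0.13  0.116]]
```

View pics/crop_scene.png

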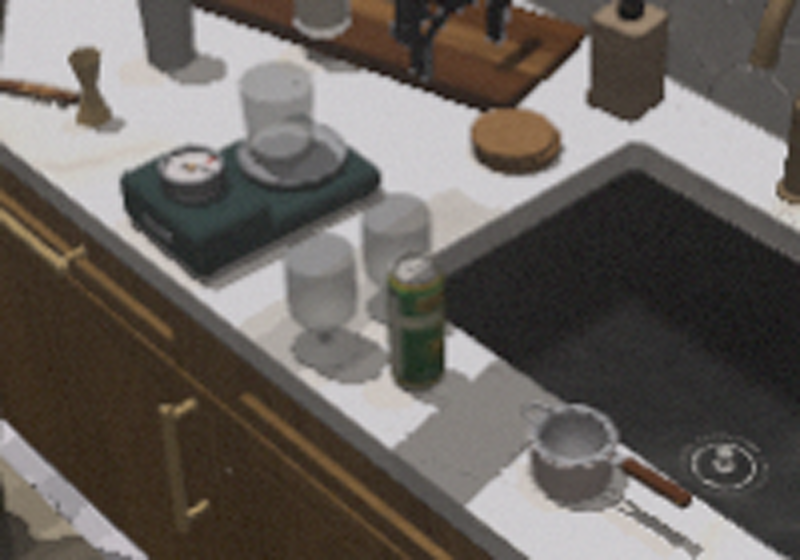

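The enlarged crop shows the dial centre at (198,172) in scene pixels, with a red mark and the pointer on it. The tumbler rim is at (219,150). The strainer's handle runs along about -y, and the goblets and can stand between the strainer and the scale. I'll move above the dial first.

Call:
arm_command([
  [1,0.35,-0.29,0,0,0,0.5],
  [1,0.7,-0.58,0,0,0,1],
  [1,0.7,-0.58,0,0,0,1],
  [1,0.7,-0.58,0,0,0,1],
  [1,0.7,-0.58,0,0,0,1],
  [1,0.7,-0.58,0,0,0,1],
  [1,0.7,-0.58,0,0,0,1],
  [1,0.7,-0.58,0,0,0,1],
])

```text
time_s: 1.15
eef_pos: [0.4517, 0.2089, 0.2311]
tool_rot: [2.703, 1.6, -0.0]
contact_force: [-0.0, -0.0, 0.2]
gripper_width: 0.0853
gripper_force: 0.0
```

Run:
```python
from h import *
s=arm.observe(); print(s['eef_pos'],R.from_rotvec(s['tool_rot']).as_matrix().round(3).tolist(),s['joint_pos'],s['time_s'])
m=camera_model('wrist'); im=camera('wrist'); np.save('w1.npy',im); np.save('w1m.npy',m,allow_pickle=True)
print(proj(m,[[.45,.207,.087],[.554,.2,.137]]))
save('w1',cv2.resize(im,(800,600),interpolation=cv2.INTER_CUBIC))
```

```text
[0.45172492 0.20888691 0.23113198] [[0.481, 0.877, -0.0], [0.877, -0.481, -0.0], [-0.0, -0.0, -1.0]] [-0.33599359  0.06260669 -0.19642945  1.78085116  0.01283716  1.29966266
 -1.03754636] 1.15
[[253.78067782 176.8575107 ]
 [384.40820387 139.13696059]]
```

View pics/w1.png

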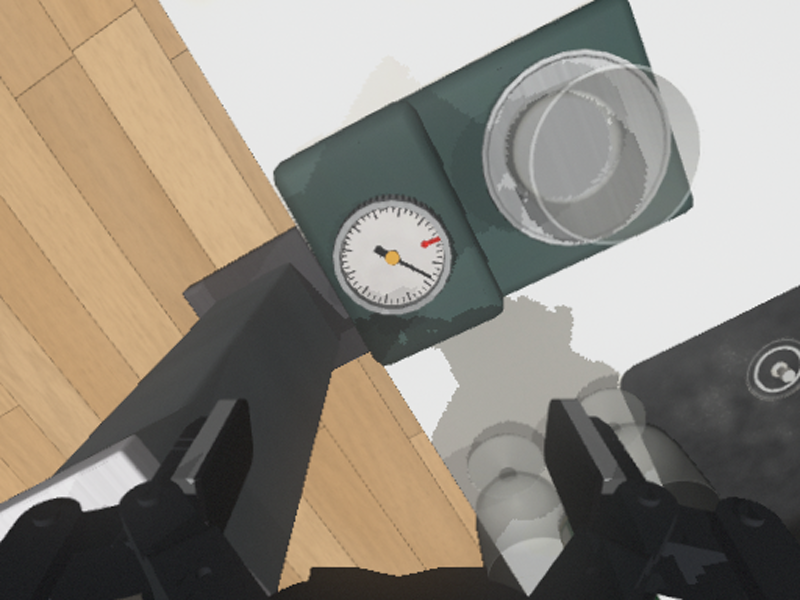

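The wrist view (800 px wide) shows the dial hub at (392,257), the pointer tip at (431,276) and the red mark at about (431,242). The tumbler rim circle is centred near (613,155).

Run:
```python
from h import *
im=np.load('w1.npy'); m=np.load('w1m.npy',allow_pickle=True).item()
hsv=cv2.cvtColor(im,cv2.COLOR_RGB2HSV).astype(int)
sub=np.zeros(im.shape[:2],bool); sub[125:205,208:295]=1
red=sub&((hsv[...,0]<6)|(hsv[...,0]>172))&(hsv[...,1]>120)
org=sub&(hsv[...,0]>12)&(hsv[...,0]<25)&(hsv[...,1]>130)
c0=lambda M:np.argwhere(M).mean(0)[::-1]
print(red.sum(),org.sum(),c0(red),c0(org))
H=onz(m,[c0(org)],.087)[0]; print('hub',H)
# ring outer edge: ellipse from scale-coloured boundary by hand extremes
ys,xs=np.nonzero(red); P=onz(m,np.c_[xs,ys],.086)-H
print('red ang',np.degrees(np.arctan2(P[:,1],P[:,0])).mean(), np.hypot(P[:,0],P[:,1]).min(),np.hypot(P[:,0],P[:,1]).max())
# pointer: dark pixels by radius
gray=im.mean(2); ys,xs=np.nonzero(sub&(gray<90)); P=onz(m,np.c_[xs,ys],.087)-H; r=np.hypot(P[:,0],P[:,1]); a=np.degrees(np.arctan2(P[:,1],P[:,0]))
for lo in range(6,27,3):
    k=(r>lo/1e3)&(r<(lo+3)/1e3); print(lo,k.sum(),a[k].round(0).tolist()[:14])
print('scale corners', onz(m,np.array([[275,165],[504,305],[385,365],[408,100]])/1.5625,.062).round(3).tolist())
# rim
print('rim', onz(m,np.array([[613,154],[528,155],[700,155],[613,65],[613,243]])/1.5625,.137).round(4).tolist())
print('platter', onz(m,np.array([[577,147],[483,147],[670,147],[577,50],[577,245]])/1.5625,.047).round(4).tolist())
print('bezel outer', onz(m,np.array([[334,257],[453,257],[392,198],[392,314]])/1.5625,.09).round(4).tolist())
```

```text
33 56 [274.60606061 154.57575758] [250.71428571 164.5       ]
hub [0.45315357 0.21835718 0.087     ]
red ang -6.182605475856259 0.018289362207635572 0.028587804752109834
6 19 [115.0, 111.0, 123.0, 120.0, 116.0, 112.0, 129.0, 126.0, 123.0, 135.0, 133.0, 130.0, 138.0, -51.0]
9 15 [116.0, 113.0, 110.0, 123.0, 121.0, 118.0, 128.0, 126.0, 132.0, 131.0, -55.0, -53.0, -60.0, -58.0]
12 5 [-54.0, -58.0, -56.0, -59.0, -57.0]
15 3 [-56.0, -57.0, -56.0]
18 3 [-57.0, -56.0, -57.0]
21 7 [-56.0, -58.0, -57.0, -56.0, -58.0, -66.0, -159.0]
24 3 [82.0, -57.0, -97.0]
scale corners [[0.417, 0.294, 0.062], [0.497, 0.15, 0.062], [0.41, 0.15, 0.062], [0.502, 0.288, 0.062]]
rim [[0.5698, 0.224, 0.137], [0.5358, 0.2417, 0.137], [0.6052, 0.2048, 0.137], [0.5839, 0.2586, 0.137], [0.5547, 0.1858, 0.137]]
platter [[0.5805, 0.2156, 0.047], [0.5297, 0.2429, 0.047], [0.632, 0.1882, 0.047], [0.6024, 0.2664, 0.047], [0.5565, 0.1586, 0.047]]
bezel outer [[0.4251, 0.2347, 0.09], [0.4838, 0.2025, 0.09], [0.4698, 0.2479, 0.09], [0.437, 0.189, 0.09]]
```

The hub fits at (0.4535, 0.2185), where the ring midpoints agree. The mark is at -6.2° and the pointer at -57°, so the turn is about 0.885 rad clockwise. The tumbler rim is at (0.570, 0.223). The finger axis as it stands clears the tumbler through the whole turn, so I'll descend and grip.

Call:
arm_command([
  [1,0.031,-0.01,0.1,0,0,0],
  [1,0.031,-0.01,0.2,0,0,0],
  [1,0.031,-0.01,0.3,0,0,0],
  [1,0.031,-0.01,0.4,0,0,0],
  [1,0.031,-0.01,0.5,0,0,0],
  [1,0.031,-0.01,0.577,0,0,0],
  [1,0.031,-0.01,0.577,0,0,0],
  [0.7,0.031,-0.01,0.577,0,0,0],
  [0.5,0.031,-0.01,0.577,0,0,0],
  [0.5,0.031,-0.01,0.577,0,0,0],
  [0.5,0.031,-0.01,0.577,0,0,0],
  [0.5,0.031,-0.01,0.577,0,0,0],
])

```text
time_s: 2.7
eef_pos: [0.4537, 0.2197, 0.0597]
tool_rot: [2.702, 1.602, 0.003]
contact_force: [-1.1, -2.5, 5.8]
gripper_width: 0.0646
gripper_force: 66.2
```

Call:
arm_command([
  [0.5,0,0,0,0,0,0.15],
  [0.5,0,0,0,0,0,0.3],
  [0.5,0,0,0,0,0,0.45],
  [0.5,0,0,0,0,0,0.6],
  [0.5,0,0,0,0,0,0.75],
  [0.5,0,0,0,0,0,0.9],
  [0.5,0,0,0,0,0,0.9],
  [0.5,0,0,0,0,0,0.9],
])

```text
time_s: 3.7
eef_pos: [0.4546, 0.219, 0.0597]
tool_rot: [2.991, 0.959, 0.005]
contact_force: [2.8, -4.6, 5.8]
gripper_width: 0.0645
gripper_force: 66.1
```

Call:
arm_command([
  [0.5,0,0,0,0,0,0.15],
  [0.5,0,0,0,0,0,0.3],
  [0.5,0,0,0,0,0,0.45],
  [0.5,0,0,0,0,0,0.6],
  [0.5,0,0,0,0,0,0.75],
  [0.5,0,0,0,0,0,0.87],
  [0.5,0,0,0,0,0,0.87],
  [0.5,0,0,0,0,0,0.87],
])

```text
time_s: 4.7
eef_pos: [0.455, 0.218, 0.0597]
tool_rot: [3.127, 0.289, 0.005]
contact_force: [3.2, -8.0, 6.3]
gripper_width: 0.0646
gripper_force: 66.3
```

```bash
cat > dial.py <<'E'
from h import *
import sys
s=arm.observe(); print(s['eef_pos'].round(4) if hasattr(s['eef_pos'],'round') else s['eef_pos'],R.from_rotvec(s['tool_rot']).as_matrix().round(3).tolist(),s['contact_force'],s['joint_pos'][6],s['time_s'])
m=camera_model('wrist'); im=camera('wrist'); n=sys.argv[1]
c=np.array([.4535,.2185,.087]); u=proj(m,[c])[0]; print('hub px',u)
hsv=cv2.cvtColor(im,cv2.COLOR_RGB2HSV).astype(int)
yy,xx=np.mgrid[:384,:512]; P=onz(m,np.c_[xx.ravel(),yy.ravel()],.087).reshape(384,512,3)
near=np.hypot(*(P-c)[...,:2].transpose(2,0,1))<.034
org=near&(hsv[...,0]>12)&(hsv[...,0]<25)&(hsv[...,1]>130)
H=P[org].mean(0) if org.sum()>5 else c; print('hub',H,org.sum())
d=P-H; r=np.hypot(d[...,0],d[...,1]); a=np.degrees(np.arctan2(d[...,1],d[...,0]))
red=near&((hsv[...,0]<6)|(hsv[...,0]>172))&(hsv[...,1]>100)
print('red',red.sum(),a[red].mean() if red.any() else None,a[red].std() if red.any() else None)
k=(im.mean(2)<100)&(r>.010)&(r<.025)&~red&(abs(a+57)<30)
print('pointer',k.sum(),np.median(a[k]),[(lo,a[k&(r>lo/1e3)&(r<(lo+3)/1e3)].round(0).tolist()) for lo in range(10,25,3)])
x,y=np.clip(u.astype(int),[100,75],[411,308]); save(n,cv2.resize(im[y-75:y+75,x-100:x+100],(800,600),interpolation=cv2.INTER_CUBIC))
E
python3 dial.py w2
```

```text
[0.455  0.218  0.0597] [[0.983, 0.183, 0.004], [0.183, -0.983, -0.001], [0.003, 0.001, -1.0]] [ 3.16216549 -7.97443678  6.31169875] -1.949285199662436 4.7
hub px [255.6106208  294.51765479]
hub [0.45156363 0.21841539 0.087     ] 252
red 104 -52.18295919258045 2.2200018807634425
pointer 236 -55.68266919968174 [(10, [-48.0, -49.0, -47.0, -48.0, -49.0, -50.0, -51.0, -45.0, -47.0, -48.0, -49.0, -50.0, -51.0, -52.0, -53.0, -54.0, -49.0, -50.0, -51.0, -52.0, -53.0, -54.0, -55.0, -56.0, -52.0, -54.0, -54.0, -55.0, -56.0, -57.0, -58.0, -58.0, -55.0, -56.0, -57.0, -58.0, -58.0, -59.0, -60.0, -61.0, -59.0, -59.0, -60.0, -61.0, -61.0]), (13, [-50.0, -51.0, -49.0, -50.0, -50.0, -51.0, -52.0, -53.0, -50.0, -51.0, -51.0, -52.0, -53.0, -54.0, -54.0, -55.0, -52.0, -52.0, -53.0, -54.0, -55.0, -55.0, -56.0, -57.0, -54.0, -55.0, -56.0, -56.0, -57.0, -58.0, -58.0, -59.0, -56.0, -57.0, -58.0, -58.0, -59.0, -60.0, -60.0, -59.0, -60.0, -60.0]), (16, [-50.0, -51.0, -51.0, -52.0, -53.0, -50.0, -50.0, -51.0, -52.0, -52.0, -53.0, -53.0, -54.0, -52.0, -52.0, -53.0, -54.0, -54.0, -55.0, -55.0, -56.0, -53.0, -54.
[... 202 characters left out ...]
3.0, -53.0, -54.0, -54.0, -55.0, -55.0, -53.0, -54.0, -54.0, -55.0, -55.0, -56.0, -56.0, -57.0, -55.0, -55.0, -56.0, -56.0, -56.0, -57.0, -57.0, -58.0, -56.0, -57.0, -57.0, -58.0, -58.0, -59.0, -59.0, -58.0, -58.0, -59.0, -59.0, -59.0, -85.0, -86.0]), (22, [-50.0, -49.0, -50.0, -53.0, -54.0, -53.0, -54.0, -54.0, -55.0, -53.0, -54.0, -54.0, -54.0, -55.0, -55.0, -56.0, -56.0, -54.0, -55.0, -55.0, -56.0, -56.0, -56.0, -57.0, -57.0, -56.0, -56.0, -57.0, -57.0, -57.0, -58.0, -58.0, -57.0, -57.0, -58.0, -58.0, -59.0, -59.0, -58.0, -59.0, -59.0, -77.0, -82.0, -82.0, -82.0, -82.0, -82.0, -82.0, -82.0, -83.0, -83.0, -83.0, -83.0, -83.0, -83.0, -83.0, -84.0, -84.0, -84.0, -84.0, -84.0, -84.0, -87.0])]
```

View pics/w2.png

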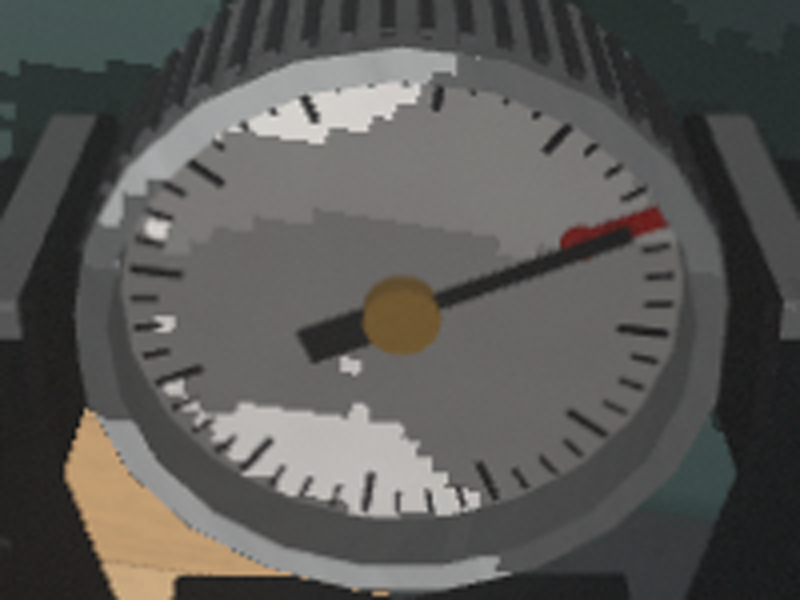

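The picture shows the pointer tip at about (630,236) over the lower edge of the red mark, (577,240) to (660,218). The mark is at most 2-3° anticlockwise of the pointer. I'll nudge it 0.03 rad clockwise, release, rise and check.

Call:
arm_command([
  [0.5,0,0,0,0,0,0.06],
  [0.5,0,0,0,0,0,0.06],
  [0.5,0,0,0,0,0,0.06],
  [0.8,0,0,0,0,0,0.06],
  [1,0,0,0,0,0,0.06],
  [1,0,0,0,0,0,0.06],
  [1,0,0,0,0,0,0.06],
  [1,0,0,-0.1,0,0,0.06],
  [1,0,0,-0.25,0,0,0.06],
  [1,0,0,-0.4,0,0,0.06],
  [1,0,0,-0.57,0,0,0.06],
  [1,0,0,-0.57,0,0,0.06],
  [1,0,0,-0.57,0,0,0.06],
])

```text
time_s: 6.38
eef_pos: [0.4526, 0.2196, 0.2287]
tool_rot: [3.132, 0.245, -0.0]
contact_force: [0.3, 0.9, -0.4]
gripper_width: 0.0857
gripper_force: 0.0
```

```bash
python3 dial.py w3 | cut -c1-400
```

```text
[0.4526 0.2196 0.2287] [[0.988, 0.155, -0.0], [0.155, -0.988, -0.0], [-0.0, 0.0, -1.0]] [ 0.28487974  0.944965   -0.39108019] -1.9627413490204677 6.375
hub px [257.55547218 173.63505219]
hub [0.45269069 0.21858299 0.087     ] 50
red 15 -58.59364278273061 1.4284077967594804
pointer 52 -55.83435550119668 [(10, [-49.0, -51.0, -53.0, -53.0, -55.0, -57.0, -57.0, -59.0]), (13, [-52.0, -51.0, -53.0, -55.0, -55.0, -56.0, -58.0, -59.0, -58.0]), (16, [-52.0, -53.0, -53.0, -54.0, -56.0, -56.0, -57.0, -58.0]), (19, [-52.0, -53.0, -54.0, -54.0, -55.0, -57.0, -57.0, -57.0, -58.0, -62.0, -63.0]), (22, [-28.0, -53.0, -53.0, -54.0, -55.0, -56.0, -55.0, -56.0, -57.0, -58.0, -58.0, -6
```

View pics/w3.png

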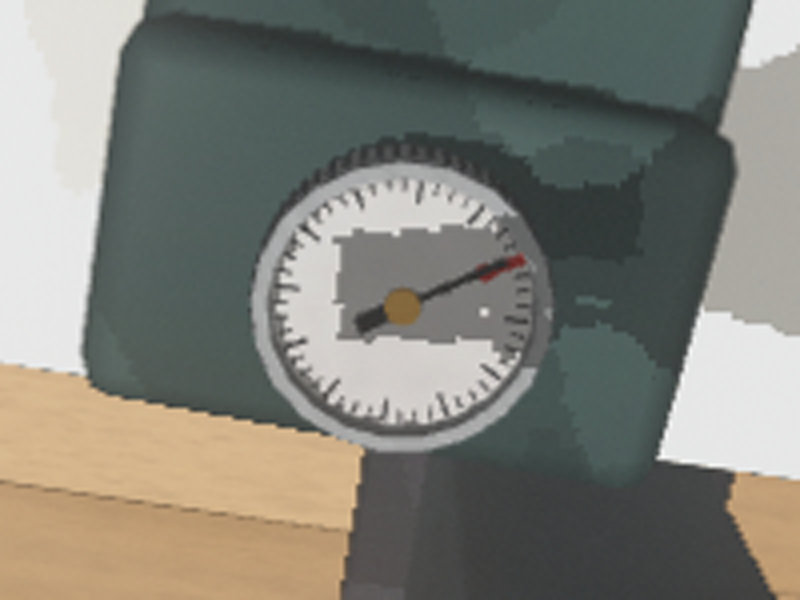

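The red mark now lies under the pointer (about (500,268)), within 1-2°, and the bezel is free. Next I'll go to the strainer, turning back on the way.

Call:
arm_command([
  [1,-0.006,0.2,0,0,0,-0.25],
  [1,-0.012,0.4,0,0,0,-0.5],
  [1,-0.018,0.6,0,0,0,-0.75],
  [1,-0.025,0.8,0,0,0,-1],
  [1,-0.025,0.8,0,0,0,-1],
  [1,-0.025,0.8,0,0,0,-1],
])

```text
time_s: 7.18
eef_pos: [0.4821, -0.0181, 0.2281]
tool_rot: [-2.974, -1.011, 0.003]
contact_force: [-0.4, 1.4, 0.5]
gripper_width: 0.0853
gripper_force: 0.0
```

Call:
arm_command([
  [1,-0.12,0.15,0,0,0,-0.25],
  [1,-0.24,0.3,0,0,0,-0.5],
  [1,-0.36,0.45,0,0,0,-0.75],
  [1,-0.47,0.61,0,0,0,-1],
  [1,-0.47,0.61,0,0,0,-1],
  [1,-0.47,0.61,0,0,0,-1],
])

```text
time_s: 7.92
eef_pos: [0.483, -0.2478, 0.2285]
tool_rot: [-2.629, -1.717, 0.0]
contact_force: [-0.0, 0.8, 0.3]
gripper_width: 0.0855
gripper_force: 0.0
```

Call:
arm_command([
  [1,-0.1,0.055,0,0,0,-0.3],
  [1,-0.2,0.11,0,0,0,-0.6],
  [1,-0.29,0.165,0,0,0,-0.9],
  [1,-0.29,0.165,0,0,0,-0.9],
  [1,-0.29,0.165,0,0,0,-0.9],
  [1,-0.29,0.165,0,0,0,-0.9],
])

```text
time_s: 8.68
eef_pos: [0.4934, -0.3473, 0.2293]
tool_rot: [-2.181, -2.261, -0.001]
contact_force: [0.1, -0.2, 0.5]
gripper_width: 0.0854
gripper_force: 0.0
```

Run:
```python
from h import *
s=arm.observe(); print(s['eef_pos'],R.from_rotvec(s['tool_rot']).as_matrix().round(3).tolist(),s['joint_pos'],s['time_s'])
m=camera_model('wrist'); im=camera('wrist'); np.save('w4.npy',im); np.save('w4m.npy',m,allow_pickle=True)
save('w4',cv2.resize(im,(800,600),interpolation=cv2.INTER_CUBIC))
```

```text
[ 0.49344249 -0.34731122  0.22926333] [[-0.036, 0.999, 0.0], [0.999, 0.036, 0.001], [0.001, 0.0, -1.0]] [ 0.22979336  0.29100953  0.38101028  1.54436956 -0.11107671  1.32762532
  0.65908699] 8.675
```

View pics/w4.png

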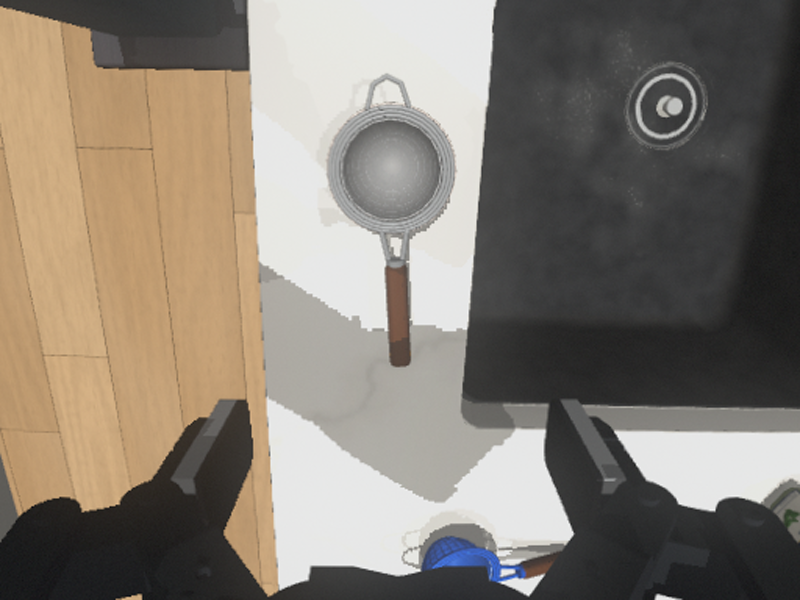

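The wrist view shows the strainer with its rim centred near (391,169). The handle runs from (398,263) to (400,365).

Run:
```python
from h import *
im=np.load('w4.npy'); m=np.load('w4m.npy',allow_pickle=True).item(); k=1.5625
hsv=cv2.cvtColor(im,cv2.COLOR_RGB2HSV).astype(int)
M=np.zeros((384,512),bool); M[165:240,240:270]=1; M&=(hsv[...,1]>90)&((hsv[...,0]<14)|(hsv[...,0]>172))
ys,xs=np.nonzero(M); P=onz(m,np.c_[xs,ys],.0565)[:,:2]   # handle top ~ z .008+.0505
mu=P.mean(0); v=np.linalg.svd(P-mu)[2][0]; v*=-np.sign(v[1])
t=(P-mu)@v; w=(P-mu)@np.array([-v[1],v[0]])
print('n',len(P),'mid',mu,'dir',v,'len',t.min(),t.max(),'wid',w.min(),w.max())
print('rim',onz(m,np.array([[391,169],[328,169],[456,169],[391,103],[391,236]])/k,.050).round(4).tolist())
E=mu+v*t.min(); print('x=-56 end',E,'grip',E+v*.022,'bowl',E-v*.056)
T=R.from_rotvec(arm.observe()['tool_rot']).as_matrix(); p=arm.observe()['eef_pos']
g=np.r_[E+v*.022,.0335]; print('tool shift/0.3',T.T@(g-p)/.3,'turn',np.degrees(np.arctan2(v[1],v[0]))+90,np.degrees(np.arctan2(T[1,1],T[0,1])))
```

```text
n 380 mid [ 0.49488736 -0.38004422] dir [ 0.07010331 -0.99753974] len -0.024347212161506034 0.02302881972164303 wid -0.00472517551180744 0.005681555509929288
rim [[0.4885, -0.293, 0.05], [0.4504, -0.2943, 0.05], [0.5279, -0.2916, 0.05], [0.4873, -0.2551, 0.05], [0.4898, -0.3344, 0.05]]
x=-56 end [ 0.49318054 -0.35575691] grip [ 0.49472281 -0.37770278] bowl [ 0.48925475 -0.29989468]
tool shift/0.3 [-0.10062664  0.00074612  0.65282218] turn 4.019920915563489 2.065696747621816
```

Call:
arm_command([
  [1,-0.042,0,0.1,0,0,-0.07],
  [1,-0.084,0,0.25,0,0,-0.07],
  [1,-0.084,0,0.4,0,0,-0.07],
  [1,-0.084,0,0.5,0,0,-0.07],
  [1,-0.084,0,0.6,0,0,-0.07],
  [1,-0.084,0,0.653,0,0,-0.07],
  [1,-0.084,0,0.653,0,0,-0.07],
  [0.6,-0.084,0,0.653,0,0,-0.07],
  [0.3,-0.084,0,0.653,0,0,-0.07],
  [0,-0.084,0,0.653,0,0,-0.07],
  [0,-0.084,0,0.653,0,0,-0.07],
  [0,-0.084,0,0.653,0,0,-0.07],
  [0,-0.084,0,0.653,0,0,-0.07],
  [0,-0.084,0,0.653,0,0,-0.07],
])

```text
time_s: 10.48
eef_pos: [0.4938, -0.3745, 0.0335]
tool_rot: [2.142, 2.298, 0.0]
contact_force: [0.5, -0.3, 2.1]
gripper_width: 0.0131
gripper_force: 58.7
```

Call:
arm_command([
  [0,0,0,-0.03,0,0,0],
  [0,0,0,-0.08,0,0,0],
  [0,0,0,-0.14,0,0,0],
  [0,0,0,-0.22,0,0,0],
  [0,0,0,-0.3,0,0,0],
  [0,0,0,-0.4,0,0,0],
  [0,0,0,-0.5,0,0,0],
  [0,0,0,-0.6,0,0,0],
  [0,0,0,-0.65,0,0,0],
  [0,0,0,-0.65,0,0,0],
  [0,0,0,-0.65,0,0,0],
])

```text
time_s: 11.85
eef_pos: [0.4932, -0.3741, 0.2271]
tool_rot: [-2.141, -2.297, 0.0]
contact_force: [0.3, 0.1, -1.1]
gripper_width: 0.0128
gripper_force: 58.4
```

Run:
```python
from h import *
s=arm.observe(); T=R.from_rotvec(s['tool_rot']).as_matrix(); print(s['eef_pos'],T.round(3).tolist(),s['joint_pos'],s['time_s'])
m=camera_model('wrist'); im=camera('wrist'); si=camera('side')
a=cv2.resize(im,(512,384)); b=cv2.resize(si[120:270,200:320],None,fx=2.4,fy=2.4,interpolation=cv2.INTER_CUBIC)
out=np.zeros((384,800,3),np.uint8); out[:,:512]=a; out[:b.shape[0],512:]=b[:384,:288]; save('w5',out)
```

```text
[ 0.49320209 -0.37406484  0.22712952] [[-0.07, 0.998, -0.001], [0.998, 0.07, 0.001], [0.001, -0.001, -1.0]] [ 0.26859155  0.33031732  0.39047523  1.50293899 -0.12719744  1.33510192
  0.73999691] 11.85
```

View pics/w5.png

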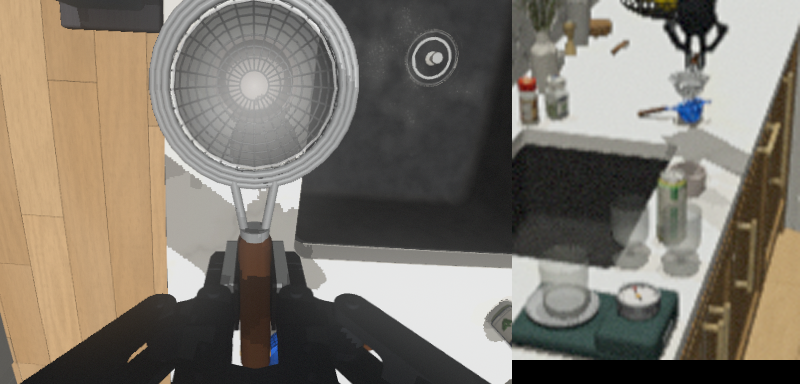

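The strainer is held and clear of the stand. Its bowl bottom shows at (254,84) in the wrist frame, and the rim spans columns 149-358 with its near edge at row 188.

Run:
```python
from h import *
s=arm.observe(); T=R.from_rotvec(s['tool_rot']).as_matrix(); p=np.array(s['eef_pos']); m=camera_model('wrist')
print('bottom@.2016',onz(m,[(254,84)],.2016), 'rim l r near',onz(m,[(149,84),(358,84),(254,188)],.243).round(4).tolist())
for b in ([0.4884,-.2965],):
  print('expected bowl px: bottom,rim near', proj(m,[[*b,.2016],[b[0],b[1]-.039,.243]]))
print('goal rim px in side/scene check', T.T@np.array([.570-.4882,.223+.2955,0])/.3)
```

```text
bottom@.2016 [[ 0.4881831  -0.29326028  0.2016    ]] rim l r near [[0.4495, -0.2945, 0.243], [0.5264, -0.2892, 0.243], [0.491, -0.3323, 0.243]]
expected bowl px: bottom,rim near [[253.98822807  90.88592068]
 [247.17436278 195.00229364]]
goal rim px in side/scene check [1.70500768e+00 3.92975969e-01 1.38797957e-03]
```

Call:
arm_command([
  [0,0.04,0.01,0,0,0,0],
  [0,0.11,0.03,0,0,0,0],
  [0,0.2,0.05,0,0,0,0],
  [0,0.3,0.07,0,0,0,0],
  [0,0.4,0.09,0,0,0,0],
  [0,0.5,0.12,0,0,0,0],
  [0,0.6,0.14,0,0,0,0],
  [0,0.7,0.16,0,0,0,0],
  [0,0.78,0.18,0,0,0,0],
  [0,0.83,0.19,0,0,0,0],
  [0,0.85,0.2,0,0,0,0],
  [0,0.85,0.2,0,0,0,0],
])

```text
time_s: 13.45
eef_pos: [0.5357, -0.1161, 0.2282]
tool_rot: [2.142, 2.298, -0.0]
contact_force: [0.0, -1.2, -0.9]
gripper_width: 0.0124
gripper_force: 58.4
```

Call:
arm_command([
  [0,0.04,0.01,0,0,0,0],
  [0,0.11,0.03,0,0,0,0],
  [0,0.2,0.05,0,0,0,0],
  [0,0.3,0.07,0,0,0,0],
  [0,0.4,0.09,0,0,0,0],
  [0,0.5,0.12,0,0,0,0],
  [0,0.6,0.14,0,0,0,0],
  [0,0.7,0.16,0,0,0,0],
  [0,0.78,0.18,0,0,0,0],
  [0,0.83,0.19,0,0,0,0],
  [0,0.85,0.2,0,0,0,0],
  [0,0.85,0.2,0,0,0,0],
  [0,0.85,0.2,0,0,0,0],
])

```text
time_s: 15.08
eef_pos: [0.5778, 0.1416, 0.2284]
tool_rot: [2.144, 2.296, -0.0]
contact_force: [-1.3, -0.7, -0.9]
gripper_width: 0.0129
gripper_force: 58.4
```

```bash
cat > fin.py <<'E'
from h import *
import sys
s=arm.observe(); T=R.from_rotvec(s['tool_rot']).as_matrix(); p=np.array(s['eef_pos']); print(p,T.round(3).tolist(),s['time_s'])
b=np.array([p[0]-.005,p[1]+.0805,p[2]-.0255]); print('bowl',b)
out=[]
for n in ['side','scene']:
    m=camera_model(n); im=camera(n); c=proj(m,[[.57,.223,.14]])[0].astype(int); o=c-[25,37]
    q=proj(m,[[.57,.223,.137],[.57,.223,.047],b,b+[0,0,.0415]])
    th=np.linspace(0,2*np.pi,60); rim=np.array([.57,.223,.137])+.0395*np.c_[np.cos(th),np.sin(th),0*th]
    rs=b+[0,0,.0415]+.039*np.c_[np.cos(th),np.sin(th),0*th]
    cr=cv2.resize(im[o[1]:o[1]+75,o[0]:o[0]+50],(400,600),interpolation=cv2.INTER_CUBIC)
    for P,col in ((rim,(255,0,0)),(rs,(0,255,0))):
        for u in proj(m,P): cv2.circle(cr,tuple(int(v) for v in (u-o+.5)*8),1,col,-1)
    out.append(cr)
save(sys.argv[1],np.hstack(out))
E
python3 fin.py f1
```

```text
[0.57778922 0.1415729  0.22839687] [[-0.068, 0.998, 0.0], [0.998, 0.068, -0.0], [-0.0, 0.0, -1.0]] 15.075
bowl [0.57278922 0.2220729  0.20289687]
```

View pics/f1.png

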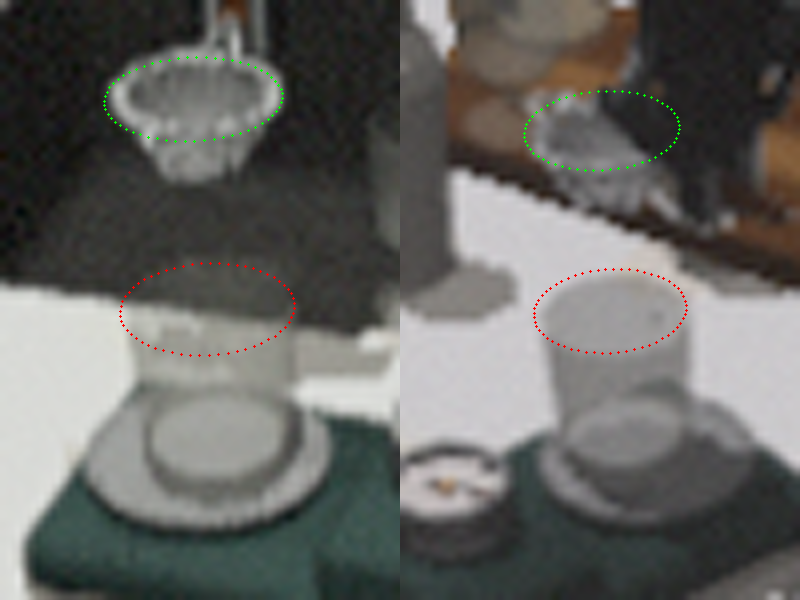

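Both views show the strainer above and nearly centred on the tumbler. The projected outlines fit within about 1 px (3 mm), so I'll lower to about 15 mm above the rim.

Call:
arm_command([
  [0,-0.004,-0.01,0.02,0,0,0],
  [0,-0.004,-0.01,0.05,0,0,0],
  [0,-0.004,-0.01,0.08,0,0,0],
  [0,-0.004,-0.01,0.11,0,0,0],
  [0,-0.004,-0.01,0.14,0,0,0],
  [0,-0.004,-0.01,0.155,0,0,0],
  [0,-0.004,-0.01,0.163,0,0,0],
  [0,-0.004,-0.01,0.163,0,0,0],
  [0,-0.004,-0.01,0.163,0,0,0],
  [0,-0.004,-0.01,0.163,0,0,0],
  [0,-0.004,-0.01,0.163,0,0,0],
])

```text
time_s: 16.55
eef_pos: [0.5748, 0.1413, 0.1796]
tool_rot: [2.142, 2.298, 0.0]
contact_force: [0.1, -0.4, -0.8]
gripper_width: 0.0132
gripper_force: 58.4
```

```bash
python3 fin.py f2
```

```text
[0.57479267 0.14133782 0.17955987] [[-0.07, 0.998, 0.0], [0.998, 0.07, 0.0], [0.0, 0.0, -1.0]] 16.55
bowl [0.56979267 0.22183782 0.15405987]
```

View pics/f2.png

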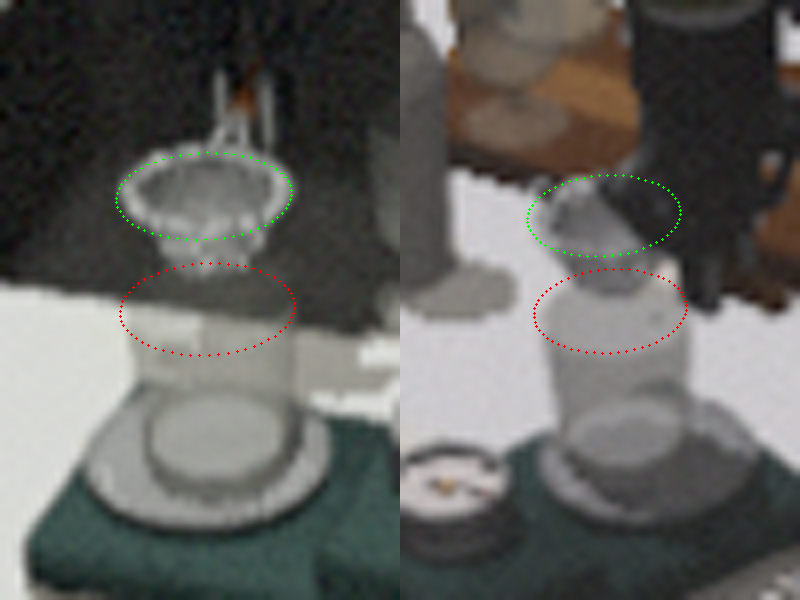

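The bowl stands just above the rim and clear of it. Both views hint at 2-4 mm of offset towards -y, so I'll nudge it 3 mm, settle and hand in.

Call:
arm_command([
  [0,-0.005,0,0,0,0,0],
  [0,-0.01,0,0,0,0,0],
  [0,-0.01,0,0,0,0,0],
  [0,-0.01,0,0,0,0,0],
  [0,-0.01,0,0,0,0,0],
  [0,-0.01,0,0,0,0,0],
  [0,-0.01,0,0,0,0,0],
  [0,-0.01,0,0,0,0,0],
])

```text
time_s: 17.65
eef_pos: [0.575, 0.1383, 0.1794]
tool_rot: [2.142, 2.298, 0.0]
contact_force: [-0.2, 0.4, -1.2]
gripper_width: 0.0125
gripper_force: 58.4
```

```bash
python3 -c "
from h import *
s=arm.observe(); print(s['eef_pos'],s['joint_vel'],s['gripper_force']); print(arm.sign_off())"
```

```text
[0.57496655 0.1383259  0.1794402 ] [-6.34911366e-04 -1.18315934e-05  1.59283640e-03 -3.50049608e-04
 -3.33392474e-04  1.12587964e-03  4.03776147e-04] 58.44676494598389
the job is handed in; nothing more can be done
None
```

I handed the job in at about 18 s, with no verdict returned: the zero mark is within about 2° of the pointer, the bezel is released, and the strainer is held still and level, about 15 mm above the tumbler's rim and centred to within a few mm by my measurements.

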